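Load the sample mill and hold it running

ROBOT

A 7-joint arm with a two-finger parallel gripper is mounted at the origin on the work surface. World frame = base frame: x ahead of the robot, y to its left, z up, the work surface at z = 0. Lengths are in m, angles in rad, forces in N, time in s.
With the tool pointing down it reaches from about 0.4 to 0.85 m from the base axis. Payload 10.4 kg.
Tool frame: the origin (TCP) lies on the centre line of the jaws, within the pads' length; the fingertips stand 11 mm ahead of it and the grasp point (between the pads) lies 8 mm behind it (tip_reach is the distance from the TCP to the fingertips, in m); z points along the fingers, y is the line along which they close (so a half turn about z gives the same grasp; the last joint's range is limited). The gripper opens to 85 mm and grips with 20 to 120 N. Pads are 22 mm wide; open, the fingers measure 114 mm over their backs; the gripper's body (76 mm by 85 mm) begins 54 mm behind the grasp point. The pads swing forward as they close: fully open they stand 13 mm farther back than shut.
Start: joints at [1.176, 0.332, -0.065, 1.46, 0.022, 1.35, -0.088], TCP at [0.227, -0.582, 0.242] pointing down, gripper open.
Joint ranges: [-2.6, 2.6], [-0.5, 2.12], [-1.47, 1.34], [0.16, 2.42], [-1.27, 4.41], [0.06, 2.06], [-2.6, 2.6]. Speed limits (rad/s): [2.22, 2.22, 2.79, 2.79, 3.14, 3.14, 3.14].

INTERFACE

Orientations are given as a unit quaternion [x, y, z, w].
In Python, from workcell import get_obs, camera, hand_in, tip_reach gives the robot as it stands. The module is installed in compiled form; this text tells all that it offers.
- The arm moves only by the tool move_arm, never from a script. Its argument "plan" is a list of rows, each an object with "delta_pos": the shift along the tool's x, y, z in a scale on which 1.0 is 1 m, a list of three; "turn": the turn, a rotation vector about the tool's x, y, z in normalised numbers (1 is 2 pi rad), a list of three; "fingers": the closure, from 0 (fully open) to 1 (shut). A call has 1 to 12 rows; each row is the pose to reach, as a shift and turn from the pose commanded when the call began, along the tool's axes at that moment; what a row does not reach only later rows make up. A row lasts 1/8 s, in which the tool goes at most 62.5 mm and 10.7 degrees, less where a joint would pass 70% of its speed; a pose out of reach is approached as far as the arm can. Shift and turn numbers lie between -1 and 1, and a call with a number outside is refused. A call with a gripper value outside its range is refused whole. The fingers move at their own pace and stop on an object; "force" is the grip in N (left out, the last holds). Time passes only in rows, so rows that repeat a pose let the fingers close. It gives the time, the measured TCP pose, the force, the opening and the grip force at its end, in the units of the state.
- get_obs(): the state, without advancing time (a new reading comes with each control period).
- camera(name): name is "scene" or "top" or "wrist"; returns a dict with "color" (420x560x3 uint8, red, green, blue), "range_z" (420x560 float32, m along the optical axis (not along the pixel's ray), 0 where there is no reading), "fx", "fy", "cx", "cy" (pixels), "R" (3x3) and "t" (3): a world point X has camera coordinates R X + t; the wrist camera has in their place "tool_from_camera" (4x4, takes a point from camera to tool coordinates, whose origin is the TCP and whose axes are the flange's). Camera axes: x right, y down, z forward; pixel columns grow to the right and rows downward; lengths in m; the calibration is good to about 2 mm. A picture is of the moment at which its call begins: read the wrist's pose just before it.
- hand_in(): hands the job in; it is judged then, once.
The state is a dict: "clock": time; "joint_pos": joint angles; "joint_velocities": joint speeds; "tau": joint torques, N m; "position": TCP position; "ee_rot": TCP orientation; "ft_force": force on the tool from outside, world axes, zero at the start; "torque": the same for the moment, N m; "grip_width": opening from 0.0 (shut) to 1.0 (fully open); "grasp_force": force on a finger pad.
Only numpy, scipy, OpenCV 4.12 (cv2) and the standard library are available. Lean on these libraries where they do the work, as an engineer would, in place of code of your own. Each camera call takes 0.05 s, during which the arm holds its last target. There are 200 camera calls.

TASK

Pluck the tall domed steel capsule from the pocket tray and stand it fully home in the round hole of the mill's square steel chuck, let go of it, and only then press the mill's black mushroom plunger halfway down (10 mm of its 20 mm travel, where the dark ring on its stem is level with the collar) and keep it there. It is a three-position dead-man control, so never push it near the bottom, and your program must finish while still holding it halfway. Leave the two short plugs in their pockets and the cups and loose lid where they stand.

Things in the scene. Friction and masses are not known exactly. Their poses are not given: they have to be found in the camera images.
- mill: the sample mill, a fixed low white console 130 mm (x) by 230 mm (y) with its deck 50 mm above the table; origin at the centre of its underside on the table. The chuck stands on the deck at its own y = +70 mm, the plunger at its own y = -70 mm, both at its x = 0. It may stand on either side of the table and be turned by up to 0.3 rad
- chuck_hole0 (a point): centre of the mouth of the chuck's hole: a vertical round blind hole 18 mm in diameter with a 2 mm chamfer, 16 mm deep, in a square steel block 50 x 50 mm and 20 mm tall that stands on the mill's deck; the mouth is 70 mm above the table
- plunger_top (a point): centre of the flat top of the plunger's black mushroom cap (44 mm diameter, 12 mm thick, top flat over 38 mm), 92 mm above the table when released; it moves straight down with the plunger. The steel stem below (22 mm diameter) carries a dark ring 10 mm above the grey collar at rest
- plunger (a joint): plunger travel in m: 0 released (up), 0.010 halfway, 0.020 at the bottom stop. A spring returns it: about 4 N to start it, 8 N halfway, 12 N at the bottom
- tray: fixed white pocket tray 100 mm (x) by 150 mm (y), 20 mm tall, with 2 x 3 round pockets 18 mm in diameter and 14 mm deep at 50 mm pitch (own x = -25, +25 mm; own y = -50, 0, +50 mm); origin at the centre of its underside. It stands on the other side of the table from the mill, turned by up to 0.3 rad
- capsule: the steel capsule to load, an upright cylinder 16 mm in diameter and 44 mm tall, straight-sided from 2 to 36 mm and domed above, about 40 g; it stands in one of the pockets and shows 30 mm above the tray; origin at the centre of its underside, z along its length, up. Seated in the chuck it shows 28 mm
- plug_a: bystander in the tray: short steel plug with a flat top, 16 mm diameter, 26 mm tall, standing in a pocket and showing 12 mm above the tray; origin at the centre of its underside
- plug_b: bystander in the tray: short steel plug with a flat top, 16 mm diameter, 26 mm tall, standing in a pocket and showing 12 mm above the tray; origin at the centre of its underside
- cup_a: bystander: closed specimen cup, white with a red screw lid, 60 mm diameter, 65 mm tall; origin at the centre of its underside
- cup_b: bystander: closed specimen cup, white with a red screw lid, 60 mm diameter, 65 mm tall; origin at the centre of its underside
- cup_c: bystander: closed specimen cup, white with a red screw lid, 60 mm diameter, 65 mm tall; origin at the centre of its underside
- cup_d: bystander: closed specimen cup, white with a red screw lid, 60 mm diameter, 65 mm tall; origin at the centre of its underside
- loose_lid: bystander: a red cup lid lying on the table, 60 mm diameter, 13 mm tall; origin at the centre of its underside

How it is judged:
By the outcome, as a careful person would: the job done as asked, in the order asked, and still so for the second after the job is handed in, while the arm keeps its last pose, push and grip.
It also fails if it takes over 59 s, if anything falls off the work surface, if the arm or the gripper's body presses on something with over 40 N, if the wrist force passes 120 N, or if a joint passes its speed limit or range.

## Working session

There is one attempt and no reset: what is moved stays moved. The work goes in short steps, Python scripts to look and compute and a tool call to move; the robot and the scene stay as the last step left them, time stands still between calls to the robot, and variables do not carry over. Pictures are saved under pics/ and viewed, at most 10 in all, crops included, and the job is handed in when it is done.

Besides the shell and the picture viewer there is one more tool, called after ">>>" as a command line: name --argument value ..., lists and objects as JSON in quotes. move_arm: Moves the arm, as the interface text tells. Its arguments: {"type":"object","properties":{"plan":{"type":"array","items":{"type":"object","properties":{"delta_pos":{"type":"array","items":{"type":"number"}},"turn":{"type":"array","items":{"type":"number"}},"fingers":{"type":"number"}}}},"force":{"type":"number"}},"required":["plan"]}

```bash
mkdir -p pics; cat > h.py <<'E'
import numpy as np, cv2
from workcell import get_obs, camera, tip_reach
from scipy.spatial.transform import Rotation as Rot
def wpose(o,c):
    T=np.eye(4);T[:3,:3]=Rot.from_quat(o["ee_rot"]).as_matrix();T[:3,3]=o["position"]
    return T@c["tool_from_camera"]
def ctw(c,o=None):
    if "R" in c:
        M=np.eye(4);M[:3,:3]=np.array(c["R"]).T;M[:3,3]=-M[:3,:3]@np.array(c["t"]);return M
    return wpose(o,c)
def ray_plane(c,M,u,v,z):
    d=M[:3,:3]@np.array([(u-c["cx"])/c["fx"],(v-c["cy"])/c["fy"],1]);p=M[:3,3]
    return p+d*(z-p[2])/d[2]
def cloud(c,M):
    v,u=np.mgrid[:420,:560];z=c["range_z"]
    P=np.stack([(u-c["cx"])/c["fx"]*z,(v-c["cy"])/c["fy"]*z,z],-1)
    W=P@M[:3,:3].T+M[:3,3];W[z==0]=np.nan;return W
def save(n,im): cv2.imwrite("pics/"+n,cv2.cvtColor(im,cv2.COLOR_RGB2BGR))
E
python3 - <<'E'
from h import *
o=get_obs();print({k:np.round(v,3) for k,v in o.items()},tip_reach)
for n in("top","scene"):
    c=camera(n);save(n+"0.png",c["color"]);print(n,c["fx"],np.round(ctw(c),3).tolist())
    np.savez(n+"0.npz",**c)
E
```

```text
{'clock': np.float64(0.0), 'joint_pos': array([ 1.176,  0.333, -0.065,  1.461,  0.022,  1.35 , -0.088]), 'joint_velocities': array([-0.002,  0.002,  0.   ,  0.001,  0.001, -0.001, -0.001]), 'tau': array([ 1.0000e-03, -6.2544e+01,  5.0000e-02, -3.9160e+01,  1.6000e-02,
        1.0000e-02,  0.0000e+00]), 'position': array([ 0.227, -0.582,  0.242]), 'ee_rot': array([ 0.983,  0.185, -0.   , -0.001]), 'ft_force': array([-1.066, -0.635,  0.263]), 'torque': array([-0.02 , -0.022,  0.007]), 'grasp_force': np.float64(0.0), 'grip_width': np.float64(1.001)} 0.011
top 512.1535841577694 [[-0.002, -0.989, 0.146, 0.441], [-1.0, 0.003, 0.003, 0.004], [-0.003, -0.146, -0.989, 1.208], [0.0, 0.0, 0.0, 1.0]]
scene 517.7505214105444 [[-0.542, 0.649, -0.534, 1.197], [0.84, 0.423, -0.339, 0.369], [0.006, -0.632, -0.775, 0.915], [0.0, 0.0, 0.0, 1.0]]
```

View pics/top0.png

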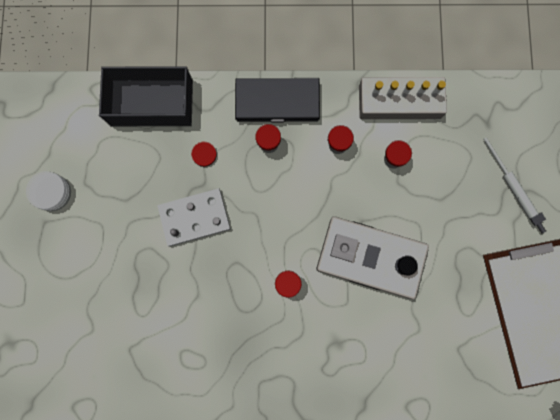

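View pics/scene0.png

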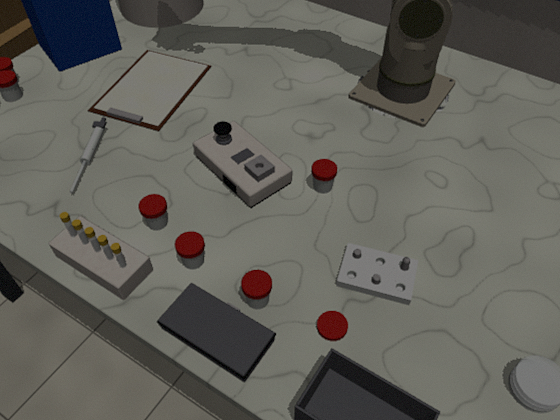

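Top view: the tray is at about (195,217), with plugs/capsule at (191,207), (216,222) and (174,232). The mill is at about (372,258), chuck hole (345,247), black cap (407,266). A cup stands between them at (288,284). In the scene view the tallest item in the tray is at (405,262).

```bash
python3 - <<'E'
from h import *
t=dict(np.load("top0.npz"));s=dict(np.load("scene0.npz"))
Mt,Ms=ctw(t),ctw(s)
Wt,Ws=cloud(t,Mt),cloud(s,Ms)
for n,W,pts in(("top",Wt,[(191,207),(216,222),(174,232),(195,217),(407,266),(345,247),(335,238),(288,284),(204,154),(372,285)]),("scene",Ws,[(405,260),(376,278),(357,253),(405,258),(222,128),(270,165)])):
    for u,v in pts:
        print(n,u,v,np.round(W[v,u],3).tolist())
# cap from colour in both views
for n,c,M,(x0,x1,y0,y1) in(("top",t,Mt,(385,430,245,290)),("scene",s,Ms,(205,240,115,137))):
    g=c["color"].max(2);m=np.zeros_like(g);m[y0:y1,x0:x1]=(g[y0:y1,x0:x1]<45)
    k,l,st,ce=cv2.connectedComponentsWithStats(m);i=1+st[1:,4].argmax();print(n,st[i],ce[i],ray_plane(c,M,*ce[i],.092).round(4))
# tray and mill tops by height
for nm,box,z0,z1 in(("tray",(150,240,180,255),.012,.026),("mill",(310,435,210,305),.04,.058)):
    x0,x1,y0,y1=box
    m=np.zeros((420,560),np.uint8);q=Wt[y0:y1,x0:x1,2];m[y0:y1,x0:x1]=(q>z0)&(q<z1)
    vs,us=np.nonzero(m);P=Wt[vs,us]
    r=cv2.minAreaRect(P[:,:2].astype(np.float32)*1000);print(nm,r,np.median(P[:,2]),len(vs))
# red tops
hsv=cv2.cvtColor(t["color"],cv2.COLOR_RGB2HSV);m=((hsv[...,1]>180)&((hsv[...,0]<8)|(hsv[...,0]>172))).astype(np.uint8)
k,l,st,ce=cv2.connectedComponentsWithStats(m)
for i in range(1,k):
    if st[i,4]>80: print("red",np.nanmedian(Wt[l==i],axis=0).round(3))
E
```

```text
top 191 207 [0.62, 0.218, 0.034]
top 216 222 [0.585, 0.16, 0.03]
top 174 232 [0.56, 0.252, 0.05]
top 195 217 [0.598, 0.211, 0.019]
top 407 266 [0.48, -0.264, 0.092]
top 345 247 [0.524, -0.135, 0.053]
top 335 238 [0.544, -0.112, 0.065]
top 288 284 [0.442, -0.006, 0.068]
top 204 154 [0.75, 0.193, 0.016]
top 372 285 [0.44, -0.195, 0.045]
scene 405 260 [0.567, 0.257, 0.05]
scene 376 278 [0.626, 0.224, 0.032]
scene 357 253 [0.592, 0.163, 0.031]
scene 405 258 [0.562, 0.255, 0.049]
scene 222 128 [0.489, -0.26, 0.094]
scene 270 165 [0.51, -0.109, 0.071]
top [397 256  20  19 306] [406.49346405 265.54575163] [ 0.4811 -0.263   0.092 ]
scene [214 122  18  15 218] [222.39908257 129.07798165] [ 0.49   -0.2579  0.092 ]
tray ((599.39892578125, 215.32574462890625), (101.03714752197266, 150.92173767089844), 15.522699356079102) 0.019503712454117972 2467
mill ((503.08770751953125, -198.55557250976562), (229.91177368164062, 133.52947998046875), 73.08808898925781) 0.049610343255518496 5036
red [0.778 0.038 0.064]
red [ 0.774 -0.128  0.065]
red [ 0.738 -0.26   0.064]
red [0.752 0.194 0.012]
red [ 0.442 -0.006  0.065]
```

```bash
cat >> h.py <<'E'
def delta(p,yaw=None):
    "tool-frame shift (and turn about tool z) to world point p / tool-x heading yaw"
    o=get_obs();R=Rot.from_quat(o["ee_rot"]).as_matrix()
    r=[(R.T@(np.array(p)-o["position"])).round(4).tolist(),np.round(o["position"],4).tolist()]
    cur=np.arctan2(R[1,0],R[0,0]);r.append(("yaw",round(cur,4)))
    r.append(("tilt",(R[:2,2]).round(4).tolist()))
    if yaw is not None:r.append(("turnz",round(-((yaw-cur+np.pi/2)%np.pi-np.pi/2),4)))
    return r,round(float(o["clock"]),2)
E
python3 - <<'E'
from h import *
c=camera("wrist");print(np.round(c["tool_from_camera"],3).tolist(),c["fx"])
print(delta([.5235,-.16,.25],-.295)); print(delta([.5235,-.16,.25],.27))
E
```

```text
[[-0.001, -0.965, -0.261, 0.067], [1.0, -0.001, 0.001, -0.0], [-0.001, -0.261, 0.965, -0.131], [0.0, 0.0, 0.0, 1.0]] 328.8185564870982
([[0.4296, -0.2855, -0.008], [0.2269, -0.582, 0.2417], ('yaw', np.float64(0.3718)), ('tilt', [-0.0004, 0.001]), ('turnz', np.float64(0.6668))], 0.15)
([[0.4296, -0.2855, -0.008], [0.2269, -0.582, 0.2417], ('yaw', np.float64(0.3718)), ('tilt', [-0.0004, 0.001]), ('turnz', np.float64(0.1018))], 0.15)
```

Units first: turns go in shares of 2 pi rad. So 0.1 rad is 0.0159.

>>> move_arm --plan '[{"delta_pos": [0.05,-0.032,0],"turn": [0,0,0.0159]},{"delta_pos": [0.1,-0.065,0],"turn": [0,0,0.0159]},{"delta_pos": [0.15,-0.097,0],"turn": [0,0,0.0159]},{"delta_pos": [0.2,-0.13,0],"turn": [0,0,0.0159]},{"delta_pos": [0.25,-0.162,0],"turn": [0,0,0.0159]},{"delta_pos": [0.3,-0.195,0],"turn": [0,0,0.0159]},{"delta_pos": [0.35,-0.227,0],"turn": [0,0,0.0159]},{"delta_pos": [0.38,-0.245,0],"turn": [0,0,0.0159]},{"delta_pos": [0.397,-0.257,0],"turn": [0,0,0.0159]},{"delta_pos": [0.397,-0.257,0],"turn": [0,0,0.0159]},{"delta_pos": [0.397,-0.257,0],"turn": [0,0,0.0159]},{"delta_pos": [0.397,-0.257,0],"turn": [0,0,0.0159]}]'

```text
validation failed for argument at $.pl...
```

```bash
python3 - <<'E'
from h import *
o=get_obs();c=camera("wrist");save("w1.png",c["color"]);np.savez("w1.npz",M=ctw(c,o),**c)
print(o["position"].round(4),o["clock"],o["joint_pos"].round(2),o["joint_velocities"].round(3),o["ft_force"].round(2))
print(delta([.562,.2568,.20],.27))
E
```

```text
[ 0.2269 -0.582   0.2417] 0.15 [ 1.18  0.33 -0.06  1.46  0.02  1.35 -0.09] [-0.002  0.     0.003 -0.002  0.     0.003  0.001] [-0.5  -0.79 -0.15]
([[0.6169, -0.6598, 0.0423], [0.227, -0.5821, 0.2418], ('yaw', np.float64(0.3718)), ('tilt', [-0.0003, 0.0007]), ('turnz', np.float64(0.1018))], 0.2)
```

View pics/w1.png

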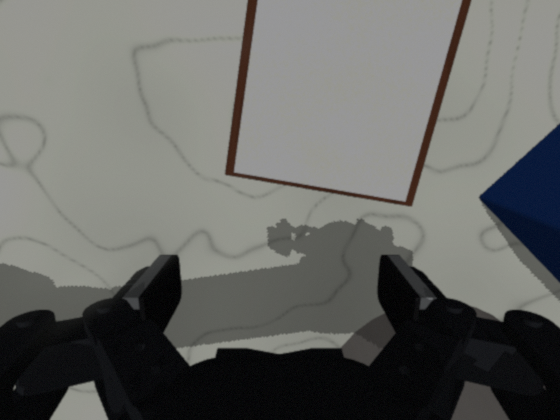

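The move was refused, probably because "fingers" was missing. The picture shows only the clipboard, with the open fingers at (150,290) and (410,290). I'll resend with all the fields.

To row units: 0.1 rad is 0.0159.

>>> move_arm --plan '[{"delta_pos": [0.05,-0.032,0],"turn": [0,0,0.0159],"fingers": 0.0},{"delta_pos": [0.1,-0.065,0],"turn": [0,0,0.0159],"fingers": 0.0},{"delta_pos": [0.15,-0.097,0],"turn": [0,0,0.0159],"fingers": 0.0},{"delta_pos": [0.2,-0.13,0],"turn": [0,0,0.0159],"fingers": 0.0},{"delta_pos": [0.25,-0.162,0],"turn": [0,0,0.0159],"fingers": 0.0},{"delta_pos": [0.3,-0.195,0],"turn": [0,0,0.0159],"fingers": 0.0},{"delta_pos": [0.35,-0.227,0],"turn": [0,0,0.0159],"fingers": 0.0},{"delta_pos": [0.38,-0.245,0],"turn": [0,0,0.0159],"fingers": 0.0},{"delta_pos": [0.397,-0.257,0],"turn": [0,0,0.0159],"fingers": 0.0},{"delta_pos": [0.397,-0.257,0],"turn": [0,0,0.0159],"fingers": 0.0},{"delta_pos": [0.397,-0.257,0],"turn": [0,0,0.0159],"fingers": 0.0}]' --force 40

```text
clock: 1.58
position: [0.503, -0.1997, 0.2422]
ee_rot: [0.991, 0.135, -0.0, 0.0]
ft_force: [-0.1, -0.2, 0.3]
grip_width: 0.998
grasp_force: 0.0
```

```bash
python3 - <<'E'
from h import *
o=get_obs();c=camera("wrist");save("w2.png",c["color"]);np.savez("w2.npz",M=ctw(c,o),**c)
print(o["position"].round(4),o["clock"],o["joint_pos"].round(2),o["joint_velocities"].round(3),o["ft_force"].round(2))
print(delta([.562,.2568,.20],.27))
E
```

```text
[ 0.503  -0.1997  0.2422] 1.575 [ 0.64  0.17 -0.39  1.67  0.07  1.31 -1.06] [ 0.011 -0.001  0.007  0.    -0.001  0.    -0.002] [-0.06 -0.16  0.3 ]
([[0.1788, -0.4245, 0.042], [0.5029, -0.2, 0.2422], ('yaw', np.float64(0.27)), ('tilt', [-0.0003, -0.0005]), ('turnz', np.float64(-0.0))], 1.62)
```

View pics/w2.png

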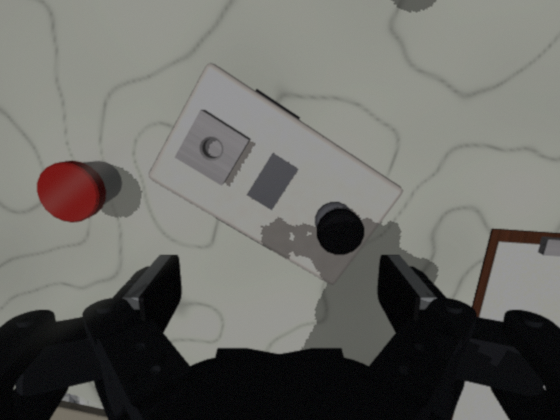

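Wrist view: chuck hole at (212,148), black cap at (339,230), and a cup at (72,190), which is clear of both.

```bash
cat >> h.py <<'E'
def tri(rays):
    "least-squares point of rays (origin, dir); returns point, residual"
    A=np.zeros((3,3));b=np.zeros(3)
    for p,d in rays:
        d=d/np.linalg.norm(d);Q=np.eye(3)-np.outer(d,d);A+=Q;b+=Q@p
    X=np.linalg.solve(A,b)
    return X,[np.linalg.norm((np.eye(3)-np.outer(d,d)/(d@d))@(X-p)) for p,d in rays]
def ray(c,M,u,v): return M[:3,3],M[:3,:3]@np.array([(u-c["cx"])/c["fx"],(v-c["cy"])/c["fy"],1])
def up(im,box,k,name):
    x0,x1,y0,y1=box;return cv2.resize(im[y0:y1,x0:x1],None,fx=k,fy=k,interpolation=cv2.INTER_CUBIC)
E
python3 - <<'E'
from h import *
t=dict(np.load("top0.npz"));w=dict(np.load("w2.npz"));s=dict(np.load("scene0.npz"))
Mt,Mw,Ms=ctw(t),w["M"],ctw(s)
# cap in wrist view
g=w["color"].max(2);m=np.zeros_like(g);m[195:262,310:370]=g[195:262,310:370]<40
m=cv2.morphologyEx(m,cv2.MORPH_OPEN,np.ones((3,3)));k,l,st,ce=cv2.connectedComponentsWithStats(m);i=1+st[1:,4].argmax();print("cap",st[i],ce[i])
print(" ray92",ray_plane(w,Mw,*ce[i],.092).round(4),"ray86",ray_plane(w,Mw,*ce[i],.086).round(4),ray_plane(t,Mt,406.49,265.55,.09).round(4))
print(" tri",tri([ray(w,Mw,*ce[i]),ray(t,Mt,406.49,265.55)]))
W=cloud(w,Mw);vs,us=np.nonzero(l==i);P=W[vs,us];f=np.abs(P[:,2]-.092)<.004;r=cv2.minEnclosingCircle(P[f][:,:2].astype(np.float32));print(" depth cap",r,np.median(P[f][:,2]))
# chuck top via depth
for n,Wc in(("top",cloud(t,Mt)),("wrist",W),("scene",cloud(s,Ms))):
    f=(abs(Wc[...,2]-.070)<.006)&(np.hypot(Wc[...,0]-.5235,Wc[...,1]+.1316)<.04)
    P=Wc[f];print(n,"chuck",cv2.minAreaRect(P[:,:2].astype(np.float32)*1000),np.median(P[:,2]),f.sum())
# edges of hole: upsample crops
a=up(w["color"],(172,257,100,192),6,0);save("w2chuck.png",a)
a=up(t["color"],(320,370,222,272),8,0);save("topchuck.png",a)
E
```

```text
cap [ 317  208   47   46 1696] [339.74587264 230.94103774]
 ray92 [ 0.4858 -0.2615  0.092 ] ray86 [ 0.484  -0.2632  0.086 ] [ 0.4812 -0.2635  0.09  ]
 tri (array([ 0.48156274, -0.26607111,  0.07743934]), [np.float64(0.00040392210560089405), np.float64(0.00040392210560086857)])
 depth cap ((0.48388221859931946, -0.26301464438438416), 0.021285269409418106) 0.09158434249259367
top chuck ((523.0745239257812, -131.62860107421875), (50.302589416503906, 50.7318115234375), 73.78742980957031) 0.06935023528567097 464
wrist chuck ((523.7584838867188, -129.87924194335938), (50.19614028930664, 50.313323974609375), 73.14950561523438) 0.06961006838789349 2774
scene chuck ((524.169921875, -130.29258728027344), (54.0498046875, 53.43065643310547), 73.70423889160156) 0.07015185873927265 377
```

View pics/w2chuck.png

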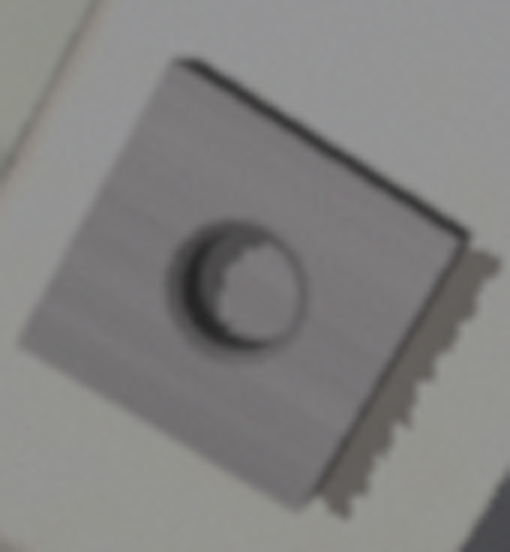

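Crop: the hole mouth is centred near (236,290) in the crop, i.e. about (211,148) in the full image, in the middle of the chuck top. Moving on to the capsule.

>>> move_arm --plan '[{"delta_pos": [0.022,-0.053,0],"turn": [0,0,0],"fingers": 0.0},{"delta_pos": [0.044,-0.106,0],"turn": [0,0,0],"fingers": 0.0},{"delta_pos": [0.067,-0.159,0],"turn": [0,0,0],"fingers": 0.0},{"delta_pos": [0.089,-0.212,0],"turn": [0,0,0],"fingers": 0.0},{"delta_pos": [0.112,-0.265,0],"turn": [0,0,0],"fingers": 0.0},{"delta_pos": [0.134,-0.318,0.02],"turn": [0,0,0],"fingers": 0.0},{"delta_pos": [0.156,-0.371,0.04],"turn": [0,0,0],"fingers": 0.0},{"delta_pos": [0.17,-0.405,0.06],"turn": [0,0,0],"fingers": 0.0},{"delta_pos": [0.179,-0.4245,0.08],"turn": [0,0,0],"fingers": 0.0},{"delta_pos": [0.179,-0.4245,0.08],"turn": [0,0,0],"fingers": 0.0},{"delta_pos": [0.179,-0.4245,0.08],"turn": [0,0,0],"fingers": 0.0}]'

```text
clock: 3.0
position: [0.5628, 0.2566, 0.1629]
ee_rot: [0.991, 0.135, 0.0, 0.0]
ft_force: [-0.6, 0.5, -0.5]
grip_width: 1.0
grasp_force: 0.0
```

```bash
python3 - <<'E'
from h import *
o=get_obs();c=camera("wrist");save("w3.png",c["color"]);np.savez("w3.npz",M=ctw(c,o),**c)
print(o["position"].round(4),o["clock"],o["joint_pos"].round(2),o["joint_velocities"].round(3),o["ft_force"].round(2))
M=ctw(c,o);W=cloud(c,M);f=(W[...,2]>.041)&(W[...,2]<.054)&(np.hypot(W[...,0]-.562,W[...,1]-.2568)<.025)
P=W[f];print(f.sum(),P.mean(0).round(4),P.max(0).round(4),P.min(0).round(4))
vs,us=np.nonzero(f);print(us.min(),us.max(),vs.min(),vs.max())
f=(abs(W[...,2]-.0195)<.005)&(np.hypot(W[...,0]-.6,W[...,1]-.215)<.1);P=W[f];print("tray",cv2.minAreaRect(P[:,:2].astype(np.float32)*1000),np.median(P[:,2]))
E
```

```text
[0.5628 0.2566 0.1629] 3.0 [-0.01  0.45 -0.65  1.55  0.28  1.24 -2.  ] [ 0.009 -0.014 -0.002 -0.005 -0.001 -0.002 -0.003] [-0.57  0.51 -0.48]
297 [0.5639 0.2589 0.0468] [0.5704 0.2662 0.0508] [0.5559 0.251  0.041 ]
267 286 194 213
tray ((599.708251953125, 216.712158203125), (100.18093872070312, 150.70277404785156), 15.764500617980957) 0.019743415649266877
```

View pics/w3.png

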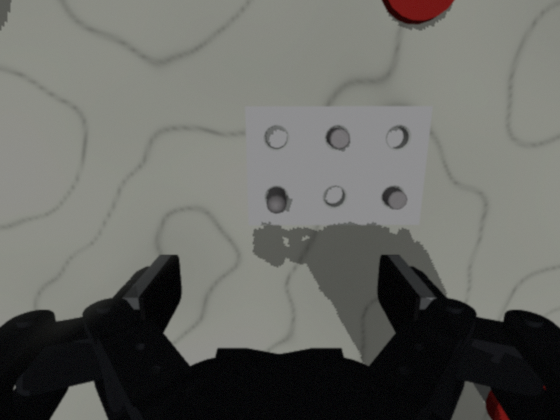

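The tray's corner pocket at (277,200) holds the capsule. Pockets next to it are empty, and the plugs are at (338,138) and (396,198). Descending to grasp.

>>> move_arm --plan '[{"delta_pos": [0,-0.0014,0.04],"turn": [0,0,0],"fingers": 0.0},{"delta_pos": [0,-0.0014,0.08],"turn": [0,0,0],"fingers": 0.3},{"delta_pos": [0,-0.0014,0.11],"turn": [0,0,0],"fingers": 0.3},{"delta_pos": [0,-0.0014,0.12],"turn": [0,0,0],"fingers": 0.5},{"delta_pos": [0,-0.0014,0.128],"turn": [0,0,0],"fingers": 0.5},{"delta_pos": [0,-0.0014,0.128],"turn": [0,0,0],"fingers": 0.65},{"delta_pos": [0,-0.0014,0.128],"turn": [0,0,0],"fingers": 0.65}]'

```text
clock: 3.92
position: [0.5623, 0.2599, 0.0354]
ee_rot: [0.991, 0.135, 0.001, -0.0]
ft_force: [0.1, 1.0, -0.1]
grip_width: 0.354
grasp_force: 0.0
```

```bash
python3 - <<'E'
from h import *
o=get_obs();c=camera("wrist");save("w4.png",c["color"][150:]);np.savez("w4.npz",M=ctw(c,o),**c)
print(o["position"].round(4),o["clock"],o["grip_width"],o["ft_force"].round(2))
E
```

```text
[0.5623 0.2599 0.0354] 3.925 0.35388327847564666 [ 0.09  1.04 -0.12]
```

View pics/w4.png

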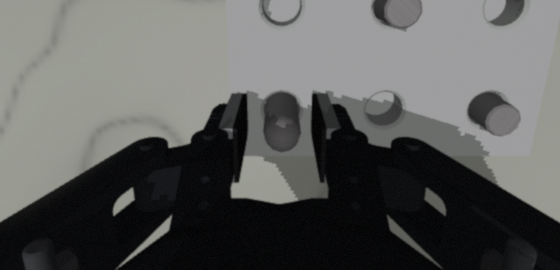

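The capsule at (282,280 in the full image) is centred between the pads, which are at columns 240 and 318. Closing and lifting.

>>> move_arm --plan '[{"delta_pos": [0,0,0],"turn": [0,0,0],"fingers": 0.85},{"delta_pos": [0,0,0],"turn": [0,0,0],"fingers": 0.9},{"delta_pos": [0,0,0],"turn": [0,0,0],"fingers": 1.0},{"delta_pos": [0,0,0],"turn": [0,0,0],"fingers": 1.0},{"delta_pos": [0,0,0],"turn": [0,0,0],"fingers": 1.0},{"delta_pos": [0,0,0],"turn": [0,0,0],"fingers": 1.0}]' --force 40

```text
clock: 4.72
position: [0.5621, 0.2599, 0.035]
ee_rot: [0.991, 0.135, 0.0, -0.0]
ft_force: [0.1, -1.6, 6.1]
grip_width: 0.167
grasp_force: 39.2
```

```bash
python3 - <<'E'
from h import *
o=get_obs()
print(o["position"].round(4),o["clock"],o["grip_width"],o["grasp_force"],o["ft_force"].round(2))
E
```

```text
[0.5621 0.2599 0.035 ] 4.725 0.1674123645390482 39.19406813685782 [ 0.1  -1.63  6.12]
```

>>> move_arm --plan '[{"delta_pos": [0,0,-0.01],"turn": [0,0,0],"fingers": 1.0},{"delta_pos": [0,0,-0.03],"turn": [0,0,0],"fingers": 1.0},{"delta_pos": [0,0,-0.06],"turn": [0,0,0],"fingers": 1.0},{"delta_pos": [0,0,-0.1],"turn": [0,0,0],"fingers": 1.0},{"delta_pos": [0,0,-0.14],"turn": [0,0,0],"fingers": 1.0},{"delta_pos": [0,0,-0.14],"turn": [0,0,0],"fingers": 1.0},{"delta_pos": [0,0,-0.14],"turn": [0,0,0],"fingers": 1.0}]'

```text
clock: 5.6
position: [0.5615, 0.2595, 0.1745]
ee_rot: [0.991, 0.135, 0.0, 0.0]
ft_force: [-0.1, -0.3, -0.9]
grip_width: 0.166
grasp_force: 39.1
```

```bash
python3 - <<'E'
from h import *
o=get_obs()
print(o["position"].round(4),o["clock"],o["grip_width"],o["grasp_force"],o["ft_force"].round(2),delta([.5237,-.1303,.175]))
c=camera("wrist");np.savez("w5.npz",M=ctw(c,o),**c);save("w5.png",c["color"])
Pt=cloud(c,c["tool_from_camera"])
f=(abs(Pt[...,0])<.02)&(abs(Pt[...,1])<.012)&(Pt[...,2]<.05)&(Pt[...,2]>-.04)
vs,us=np.nonzero(f);print(us.min(),us.max(),vs.min(),vs.max())
# profile of capsule surface in tool x-z along centre columns
for v in range(vs.min(),vs.max()+1,5):
    q=Pt[v,276:285];print(v,np.nanmedian(q,axis=0).round(4),np.nanmedian(c["color"][v,276:285],axis=0))
E
```

```text
[0.5615 0.2595 0.1745] 5.6 0.16611221595691764 39.087612179573625 [-0.14 -0.29 -0.89] ([[-0.1411, 0.3654, -0.0004], [0.5615, 0.2595, 0.1745], ('yaw', np.float64(0.2718)), ('tilt', [0.0002, -0.0003])], 5.6)
242 317 236 349
236 [-0.0471  0.0008  0.175 ] [82. 82. 79.]
241 [0.0079 0.0003 0.0207] [55. 54. 55.]
246 [0.0079 0.0002 0.0143] [56. 54. 55.]
251 [0.0078 0.0002 0.0084] [55. 55. 56.]
256 [0.0078 0.0002 0.0029] [55. 54. 55.]
261 [ 0.008   0.0002 -0.0026] [56. 54. 55.]
266 [ 0.0077  0.0002 -0.0069] [62. 61. 61.]
271 [ 0.0071  0.0002 -0.0103] [60. 59. 60.]
276 [ 0.0056  0.0001 -0.0115] [67. 65. 66.]
281 [ 0.0042  0.0001 -0.0131] [72. 71. 71.]
286 [ 0.0023  0.0001 -0.0137] [76. 74. 75.]
291 [ 0.0007  0.0001 -0.0148] [77. 75. 76.]
296 [-0.0017  0.0001 -0.0145] [73. 72. 72.]
301 [-0.0059  0.0002 -0.0111] [117. 118. 112.]
306 [-0.125   0.0008  0.1745] [157. 159. 151.]
311 [-0.131   0.0008  0.1746] [158. 160. 151.]
316 [-0.137   0.0008  0.1746] [159. 160. 152.]
321 [-0.1432  0.0008  0.1748] [159. 160. 152.]
326 [-0.1491  0.0008  0.1746] [159. 160. 152.]
331 [-0.1553  0.0008  0.1745] [157. 158. 150.]
336 [-0.1617  0.0014  0.1748] [141. 143. 135.]
341 [-0.1677  0.0008  0.1743] [157. 159. 150.]
346 [-0.1741  0.0008  0.1745] [159. 161. 153.]
```

View pics/w5.png

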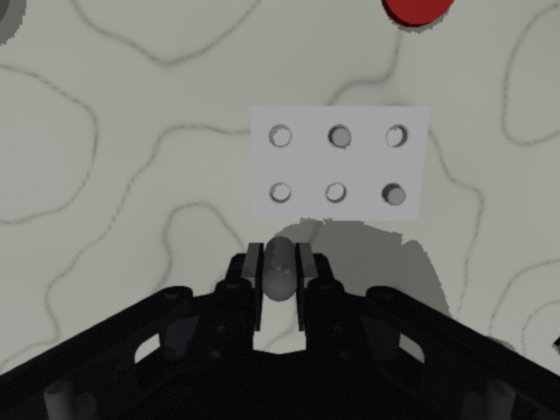

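The capsule is held upright on the tool axis: straight side at tool x = 7.8 mm, top at tool z = -14.8 mm, so the bottom should be near +29 mm. Both plugs are still in their pockets at (340,138) and (394,195). Moving over the chuck.

>>> move_arm --plan '[{"delta_pos": [-0.018,0.047,0],"turn": [0,0,0],"fingers": 1.0},{"delta_pos": [-0.036,0.094,0],"turn": [0,0,0],"fingers": 1.0},{"delta_pos": [-0.054,0.141,0],"turn": [0,0,0],"fingers": 1.0},{"delta_pos": [-0.073,0.188,0],"turn": [0,0,0],"fingers": 1.0},{"delta_pos": [-0.091,0.235,0],"turn": [0,0,0],"fingers": 1.0},{"delta_pos": [-0.109,0.282,0],"turn": [0,0,0],"fingers": 1.0},{"delta_pos": [-0.125,0.325,0.01],"turn": [0,0,0],"fingers": 1.0},{"delta_pos": [-0.136,0.352,0.02],"turn": [0,0,0],"fingers": 1.0},{"delta_pos": [-0.1406,0.3641,0.0295],"turn": [0,0,0],"fingers": 1.0},{"delta_pos": [-0.1406,0.3641,0.0295],"turn": [0,0,0],"fingers": 1.0},{"delta_pos": [-0.1406,0.3641,0.0295],"turn": [0,0,0],"fingers": 1.0},{"delta_pos": [-0.1406,0.3641,0.0295],"turn": [0,0,0],"fingers": 1.0}]'

```text
clock: 7.15
position: [0.5245, -0.1274, 0.1453]
ee_rot: [0.991, 0.136, 0.0, -0.0]
ft_force: [-0.3, 0.2, -0.6]
grip_width: 0.165
grasp_force: 39.1
```

```bash
python3 - <<'E'
from h import *
o=get_obs();c=camera("wrist");np.savez("w6.npz",M=ctw(c,o),**c);save("w6.png",up(c["color"],(180,380,150,300),4,0))
print(o["position"].round(4),o["clock"],o["grasp_force"],o["ft_force"].round(2),delta([.5238,-.129,.145]))
T=c["tool_from_camera"];Pt=cloud(c,T);d=o["position"][2]-.070
q=Pt[...,2];f=(abs(q-d)<.004)&(np.hypot(Pt[...,0],Pt[...,1])<.045)
P=Pt[f];print("chuck top in tool",cv2.minAreaRect(P[:,:2].astype(np.float32)*1000),np.median(P[:,2])-d,f.sum())
E
```

```text
[ 0.5245 -0.1274  0.1453] 7.15 39.131880761124194 [-0.32  0.19 -0.6 ] ([[-0.0009, 0.0011, 0.0002], [0.5244, -0.1277, 0.1452], ('yaw', np.float64(0.2735)), ('tilt', [0.0007, -0.0])], 7.2)
chuck top in tool ((-1.462890625, 2.0514144897460938), (50.50262451171875, 50.376441955566406), 32.491416931152344) 0.00034205010294793836 3912
```

View pics/w6.png

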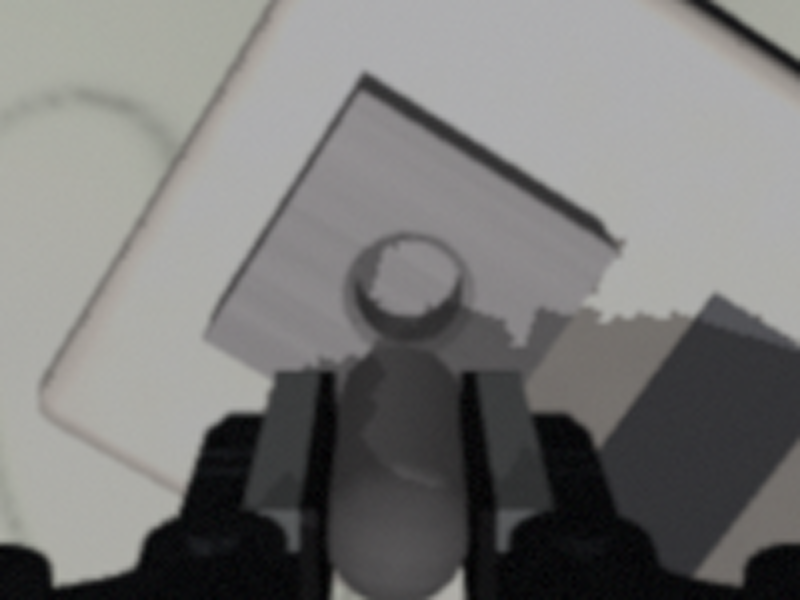

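The picture shows the hole's chamfer ellipse centred at crop (408,287), full image about (281.9,221.8). The capsule's lower end sits just below it. I'll cast that ray and compare with the chuck outline.

```bash
python3 - <<'E'
from h import *
c=dict(np.load("w6.npz"));T=c["tool_from_camera"];d=.1453-.070
print("hole ray tool",ray_plane(c,T,281.9,221.8,d).round(4),"cx",c["cx"])
# chuck outline by depth: mask, edges vs. rectangle
Pt=cloud(c,T);f=(abs(Pt[...,2]-d)<.003)&(np.hypot(Pt[...,0],Pt[...,1])<.045)
P=Pt[f][:,:2]*1000
a=np.deg2rad(32.49+0.0);e=np.array([[np.cos(a),np.sin(a)],[-np.sin(a),np.cos(a)]])
q=P@e.T;lo,hi=np.percentile(q,.7,axis=0),np.percentile(q,99.3,axis=0);print(lo,hi,"centre",((lo+hi)/2)@e)
# hole interior: points well below the top near the centre
g=(Pt[...,2]>d+.004)&(Pt[...,2]<d+.03)&(np.hypot(Pt[...,0]+.0015,Pt[...,1]-.0015)<.013)
vs,us=np.nonzero(g);print("deep",g.sum(),us.min(),us.max(),vs.min(),vs.max())
for v in range(208,234,3):
    u=us[vs==v]
    if len(u):print(v,u.min(),u.max(),(u.min()+u.max())/2,ray_plane(c,T,(u.min()+u.max())/2,v,d).round(4))
# capsule horizontal extents
for v in(245,255,262):
    m=(Pt[v,:,2]<.03)&(abs(Pt[v,:,1])<.0079)&(Pt[v,:,0]>0);u=np.nonzero(m)[0];print("caps",v,u.min(),u.max(),Pt[v,u[[0,-1]],1])
# same for w5 empty pocket & w2 hole in tool/world
E
```

```text
hole ray tool [0.0001 0.0017 0.0753] cx 279.0331524791687
[-24.19102615 -22.54638434] [24.87418972 26.9793074 ] centre [-0.90245845  2.053034  ]
deep 507 269 295 211 235
211 278 287 282.5 [0.0075 0.0021 0.0753]
214 273 291 282.0 [0.0055 0.0018 0.0753]
217 271 294 282.5 [0.0034 0.0021 0.0753]
220 270 295 282.5 [0.0014 0.0021 0.0753]
223 269 295 282.0 [-0.0007  0.0018  0.0753]
226 270 294 282.0 [-0.0028  0.0018  0.0753]
229 271 293 282.0 [-0.0049  0.0018  0.0753]
232 274 289 281.5 [-0.007   0.0015  0.0753]
caps 245 262 297 [-0.00778582  0.00772497]
caps 255 261 298 [-0.00759627  0.00754769]
caps 262 260 299 [-0.00771288  0.00757711]
```

>>> move_arm --plan '[{"delta_pos": [-0.0006,0.0012,0.01],"turn": [0,0,0],"fingers": 1.0},{"delta_pos": [-0.0006,0.0012,0.01],"turn": [0,0,0],"fingers": 1.0},{"delta_pos": [-0.0006,0.0012,0.01],"turn": [0,0,0],"fingers": 1.0},{"delta_pos": [-0.0006,0.0012,0.01],"turn": [0,0,0],"fingers": 1.0}]'

```text
clock: 7.7
position: [0.5238, -0.1302, 0.135]
ee_rot: [0.991, 0.135, 0.0, 0.0]
ft_force: [-0.2, 0.4, -0.1]
grip_width: 0.167
grasp_force: 39.1
```

```bash
cat > m.py <<'E'
from h import *
o=get_obs();c=camera("wrist");T=c["tool_from_camera"];d=o["position"][2]-.070
print(o["position"].round(4),o["clock"],o["ft_force"].round(2),o["joint_velocities"].round(3))
Pt=cloud(c,T)
f=(abs(Pt[...,2]-d)<.003)&(np.hypot(Pt[...,0],Pt[...,1])<.045)
print("rect",cv2.minAreaRect(Pt[f][:,:2].astype(np.float32)*1000))
# hole interior pixels (deeper than the chuck top), ellipse on the plane of the mouth
g=((Pt[...,2]>d+.0012)&(Pt[...,2]<d+.03)&(np.hypot(Pt[...,0],Pt[...,1]-.0)<.016)).astype(np.uint8)
cn=max(cv2.findContours(g,0,2)[0],key=cv2.contourArea)
Q=np.array([ray_plane(c,T,*p[0],d)[:2] for p in cn])*1000
print("hole fit",cv2.fitEllipse(Q.astype(np.float32)),len(Q), "circ",cv2.minEnclosingCircle(Q.astype(np.float32)))
E
python3 m.py
```

```text
[ 0.5238 -0.1302  0.135 ] 7.7 [-0.23  0.45 -0.15] [ 0.001 -0.001 -0.002 -0.001 -0.001  0.    -0.001]
rect ((-0.08196449279785156, -0.3802833557128906), (50.38682556152344, 50.421417236328125), 32.39970397949219)
hole fit ((0.9721853137016296, -0.8936420679092407), (17.957725524902344, 20.960426330566406), 176.1666259765625) 98 circ ((-0.11755403876304626, -1.487290620803833), 11.455357551574707)
```

>>> move_arm --plan '[{"delta_pos": [0.0004,-0.0005,0.01],"turn": [0,0,0],"fingers": 1.0},{"delta_pos": [0.0004,-0.0005,0.02],"turn": [0,0,0],"fingers": 1.0},{"delta_pos": [0.0004,-0.0005,0.03],"turn": [0,0,0],"fingers": 1.0},{"delta_pos": [0.0004,-0.0005,0.034],"turn": [0,0,0],"fingers": 1.0},{"delta_pos": [0.0004,-0.0005,0.037],"turn": [0,0,0],"fingers": 1.0},{"delta_pos": [0.0004,-0.0005,0.04],"turn": [0,0,0],"fingers": 1.0},{"delta_pos": [0.0004,-0.0005,0.04],"turn": [0,0,0],"fingers": 1.0},{"delta_pos": [0.0004,-0.0005,0.04],"turn": [0,0,0],"fingers": 1.0}]'

```text
clock: 8.75
position: [0.5241, -0.1296, 0.095]
ee_rot: [0.991, 0.135, 0.0, 0.0]
ft_force: [0.2, 1.0, -0.4]
grip_width: 0.168
grasp_force: 39.1
```

>>> move_arm --plan '[{"delta_pos": [0,0,0.003],"turn": [0,0,0],"fingers": 1.0},{"delta_pos": [0,0,0.006],"turn": [0,0,0],"fingers": 1.0},{"delta_pos": [0,0,0.009],"turn": [0,0,0],"fingers": 1.0},{"delta_pos": [0,0,0.011],"turn": [0,0,0],"fingers": 1.0},{"delta_pos": [0,0,0.011],"turn": [0,0,0],"fingers": 1.0},{"delta_pos": [0,0,0.011],"turn": [0,0,0],"fingers": 1.0}]'

```text
clock: 9.5
position: [0.5241, -0.1295, 0.0839]
ee_rot: [0.991, 0.135, 0.0, 0.0]
ft_force: [-0.2, 0.7, -1.2]
grip_width: 0.169
grasp_force: 39.1
```

>>> move_arm --plan '[{"delta_pos": [0,0,0.0004],"turn": [0,0,0],"fingers": 1.0},{"delta_pos": [0,0,0.0008],"turn": [0,0,0],"fingers": 1.0},{"delta_pos": [0,0,0.0012],"turn": [0,0,0],"fingers": 1.0},{"delta_pos": [0,0,0.0012],"turn": [0,0,0],"fingers": 1.0},{"delta_pos": [0,0,0.0012],"turn": [0,0,0],"fingers": 1.0}]'

```text
clock: 10.12
position: [0.5241, -0.1296, 0.0829]
ee_rot: [0.991, 0.135, 0.0, 0.0]
ft_force: [-1.2, 0.0, 5.1]
grip_width: 0.168
grasp_force: 39.7
```

Contact at about 5 N at the expected seated height. Releasing and backing off straight up.

>>> move_arm --plan '[{"delta_pos": [0,0,0],"turn": [0,0,0],"fingers": 0.8},{"delta_pos": [0,0,0],"turn": [0,0,0],"fingers": 0.6},{"delta_pos": [0,0,0],"turn": [0,0,0],"fingers": 0.5},{"delta_pos": [0,0,-0.005],"turn": [0,0,0],"fingers": 0.5},{"delta_pos": [0,0,-0.03],"turn": [0,0,0],"fingers": 0.5},{"delta_pos": [0,0,-0.06],"turn": [0,0,0],"fingers": 0.5},{"delta_pos": [0,0,-0.09],"turn": [0,0,0],"fingers": 0.5},{"delta_pos": [0,0,-0.09],"turn": [0,0,0],"fingers": 0.7},{"delta_pos": [0,0,-0.09],"turn": [0,0,0],"fingers": 1.0},{"delta_pos": [0,0,-0.09],"turn": [0,0,0],"fingers": 1.0}]'

```text
clock: 11.38
position: [0.5234, -0.1295, 0.1717]
ee_rot: [0.991, 0.135, -0.001, -0.0]
ft_force: [-1.1, 0.2, -0.4]
grip_width: -0.002
grasp_force: 0.0
```

```bash
python3 - <<'E'
from h import *
o=get_obs();c=camera("wrist");T=c["tool_from_camera"];M=ctw(c,o)
print(o["position"].round(4),o["clock"],o["grip_width"])
W=cloud(c,M);f=(W[...,2]>.074)&(W[...,2]<.12)&(np.hypot(W[...,0]-.524,W[...,1]+.1296)<.02)
P=W[f];print(f.sum(),"max",P[:,2].max(),np.sort(P[:,2])[-20:].mean(),"ctr",((P.max(0)+P.min(0))/2).round(4))
f=(abs(W[...,2]-.07)<.004)&(np.hypot(W[...,0]-.524,W[...,1]+.1296)<.04);print("chuck z",np.median(W[f][:,2]))
f=(abs(W[...,2]-.092)<.004)&(np.hypot(W[...,0]-.483,W[...,1]+.263)<.03);P=W[f]
print("cap",f.sum(),cv2.minEnclosingCircle(P[:,:2].astype(np.float32)),np.median(P[:,2]))
s=camera("scene");Ws=cloud(s,ctw(s));f=(Ws[...,2]>.076)&(Ws[...,2]<.12)&(np.hypot(Ws[...,0]-.524,Ws[...,1]+.1296)<.02);print("scene",f.sum(),Ws[f].max(0) if f.any() else 0)
save("w7.png",np.vstack([c["color"][130:330,150:450],s["color"][100:210,170:320].repeat(2,0).repeat(2,1)]))
print(delta([.4835,-.2635,.16]))
E
```

```text
[ 0.5234 -0.1295  0.1717] 11.375 -0.0019311369987456473
524 max 0.09904097523762381 0.09803020000980003 ctr [ 0.5252 -0.1301  0.0866]
chuck z 0.06965387830296443
cap 1494 ((0.48625463247299194, -0.2639191448688507), 0.02240280620753765) 0.09162032162033122
scene 65 [ 0.53576582 -0.12231514  0.09876026]
([[-0.0746, 0.1184, 0.0119], [0.5236, -0.1294, 0.1719], ('yaw', np.float64(0.2719)), ('tilt', [-0.0012, 0.0004])], 11.47)
```

The capsule top is at 0.098 and the chuck top at 0.0697, so it shows 28 mm: fully seated and released. Moving over the plunger with the fingers shut.

>>> move_arm --plan '[{"delta_pos": [-0.025,0.04,0],"turn": [0,0,0],"fingers": 1.0},{"delta_pos": [-0.05,0.08,0],"turn": [0,0,0],"fingers": 1.0},{"delta_pos": [-0.0738,0.1189,0.01],"turn": [0,0,0],"fingers": 1.0},{"delta_pos": [-0.0738,0.1189,0.03],"turn": [0,0,0],"fingers": 1.0},{"delta_pos": [-0.0738,0.1189,0.05],"turn": [0,0,0],"fingers": 1.0},{"delta_pos": [-0.0738,0.1189,0.057],"turn": [0,0,0],"fingers": 1.0},{"delta_pos": [-0.0738,0.1189,0.057],"turn": [0,0,0],"fingers": 1.0},{"delta_pos": [-0.0738,0.1189,0.057],"turn": [0,0,0],"fingers": 1.0}]'

```text
clock: 12.48
position: [0.4853, -0.264, 0.1164]
ee_rot: [0.991, 0.136, 0.0, 0.0]
ft_force: [-0.6, -0.5, 0.3]
grip_width: 0.004
grasp_force: 0.0
```

```bash
python3 - <<'E'
from h import *
o=get_obs();c=camera("wrist");Pt=cloud(c,c["tool_from_camera"])
print(o["position"].round(4),o["clock"],o["ft_force"].round(2))
d=o["position"][2]-.092
f=(abs(Pt[...,2]-d)<.004)&(np.hypot(Pt[...,0],Pt[...,1])<.03);P=Pt[f];print(f.sum(),np.median(P[:,2])-d,P.min(0).round(4),P.max(0).round(4),cv2.minEnclosingCircle(P[:,:2].astype(np.float32)))
E
```

```text
[ 0.4853 -0.264   0.1164] 12.475 [-0.58 -0.54  0.27]
2589 0.0006483198318033706 [-0.014  -0.0224  0.023 ] [0.0202 0.0207 0.0284] ((-0.0015705039259046316, -0.0009140249458141625), 0.021998252719640732)
```

>>> move_arm --plan '[{"delta_pos": [-0.0015,-0.001,0.006],"turn": [0,0,0],"fingers": 1.0},{"delta_pos": [-0.0015,-0.001,0.012],"turn": [0,0,0],"fingers": 1.0},{"delta_pos": [-0.0015,-0.001,0.0125],"turn": [0,0,0],"fingers": 1.0},{"delta_pos": [-0.0015,-0.001,0.0125],"turn": [0,0,0],"fingers": 1.0},{"delta_pos": [-0.0015,-0.001,0.0125],"turn": [0,0,0],"fingers": 1.0}]'

```text
clock: 13.15
position: [0.483, -0.2634, 0.1032]
ee_rot: [0.991, 0.135, -0.0, 0.0]
ft_force: [-1.0, 0.3, 2.5]
grip_width: -0.001
grasp_force: 1.2
```

>>> move_arm --plan '[{"delta_pos": [0,0,0.0005],"turn": [0,0,0],"fingers": 1.0},{"delta_pos": [0,0,0.001],"turn": [0,0,0],"fingers": 1.0},{"delta_pos": [0,0,0.001],"turn": [0,0,0],"fingers": 1.0},{"delta_pos": [0,0,0.001],"turn": [0,0,0],"fingers": 1.0}]'

```text
clock: 13.65
position: [0.4831, -0.2634, 0.1022]
ee_rot: [0.991, 0.135, -0.0, 0.0]
ft_force: [-3.4, 0.1, 3.9]
grip_width: -0.002
grasp_force: 2.2
```

>>> move_arm --plan '[{"delta_pos": [0,0,0.0005],"turn": [0,0,0],"fingers": 1.0},{"delta_pos": [0,0,0.001],"turn": [0,0,0],"fingers": 1.0},{"delta_pos": [0,0,0.001],"turn": [0,0,0],"fingers": 1.0},{"delta_pos": [0,0,0.001],"turn": [0,0,0],"fingers": 1.0}]'

```text
clock: 14.15
position: [0.483, -0.2634, 0.1011]
ee_rot: [0.991, 0.135, -0.0, 0.0]
ft_force: [-2.9, 1.2, 5.3]
grip_width: 0.001
grasp_force: 2.4
```

>>> move_arm --plan '[{"delta_pos": [0,0,0.001],"turn": [0,0,0],"fingers": 1.0},{"delta_pos": [0,0,0.002],"turn": [0,0,0],"fingers": 1.0},{"delta_pos": [0,0,0.003],"turn": [0,0,0],"fingers": 1.0},{"delta_pos": [0,0,0.004],"turn": [0,0,0],"fingers": 1.0},{"delta_pos": [0,0,0.005],"turn": [0,0,0],"fingers": 1.0},{"delta_pos": [0,0,0.006],"turn": [0,0,0],"fingers": 1.0},{"delta_pos": [0,0,0.006],"turn": [0,0,0],"fingers": 1.0},{"delta_pos": [0,0,0.006],"turn": [0,0,0],"fingers": 1.0}]'

```text
clock: 15.15
position: [0.4831, -0.2634, 0.0954]
ee_rot: [0.991, 0.135, 0.0, 0.0]
ft_force: [-4.0, 0.5, 7.2]
grip_width: 0.004
grasp_force: 3.6
```

```bash
cat > cap.py <<'E'
from h import *
s0=dict(np.load("scene0.npz"));t0=dict(np.load("top0.npz"))
o=get_obs();print(o["position"].round(4),o["clock"],o["ft_force"].round(2))
def cs(c,M,lab):
    W=cloud(c,M);r=np.hypot(W[...,0]-.4838,W[...,1]+.2636)
    f=(r<.019)&(W[...,2]>.066)&(W[...,2]<.100)
    z=W[f][:,2];h,e=np.histogram(z,np.arange(.066,.1001,.002));print(lab,f.sum(),np.median(z).round(4),h)
    f=(r>.03)&(r<.045)&(abs(W[...,2]-.05)<.006);print("   deck",np.median(W[f][:,2]).round(4))
cs(s0,ctw(s0),"scene before");c=camera("scene");cs(c,ctw(c),"scene now")
w=dict(np.load("w2.npz"));cs(w,w["M"],"wrist before");o=get_obs();c=camera("wrist");cs(c,ctw(c,o),"wrist now")
save("wp.png",up(c["color"],(200,360,150,310),3,0))
E
python3 cap.py
```

```text
[ 0.4831 -0.2634  0.0954] 15.15 [-4.01  0.52  7.23]
scene before 161 0.0922 [ 6  8  7  0  0  1  0  1  1  1  2  7 39 63 23  2  0]
   deck 0.0509
scene now 113 0.0857 [ 1  1  0  0  1  0  1  6 12 40 14  4  5  5  7  6 10]
   deck 0.0506
wrist before 1302 0.0918 [  0   0   0   0   0   0   0   0   0   0   0  10 812 479   1   0   0]
   deck 0.0498
wrist now 2292 0.0841 [   0    0    0    0    0    0    0    3 1029  679   13   46   74   98
  107  111  132]
   deck 0.0497
```

>>> move_arm --plan '[{"delta_pos": [0,0,0.0007],"turn": [0,0,0],"fingers": 1.0},{"delta_pos": [0,0,0.0014],"turn": [0,0,0],"fingers": 1.0},{"delta_pos": [0,0,0.0021],"turn": [0,0,0],"fingers": 1.0},{"delta_pos": [0,0,0.0021],"turn": [0,0,0],"fingers": 1.0},{"delta_pos": [0,0,0.0021],"turn": [0,0,0],"fingers": 1.0}]'

```text
clock: 15.88
position: [0.4831, -0.2634, 0.0933]
ee_rot: [0.991, 0.135, 0.0, 0.0]
ft_force: [-3.3, 0.5, 7.9]
grip_width: -0.005
grasp_force: 4.0
```

```bash
sed -i 's/np.median(z).round(4),h/np.median(z[z<.0875 if "now" in lab else z>.087]).round(4)/' cap.py; sed -i 's/c=camera("scene");cs/c=camera("scene");S=c;cs/; $d' cap.py
cat >> cap.py <<'E'
W=cloud(c,ctw(c,o));f=(W[...,2]>.074)&(W[...,2]<.12)&(np.hypot(W[...,0]-.524,W[...,1]+.1296)<.02)
if f.any():print("capsule top",np.sort(W[f][:,2])[-20:].mean())
a=up(c["color"],(130,400,130,330),2,0);b=cv2.resize(up(S["color"],(180,310,100,200),4,0),(540,415));save("fin.png",np.vstack([a[:400]*1,b])[::1][:815]);save("fin2.png",cv2.resize(np.hstack([a,b[:400]]),(800,300)))
E
python3 cap.py
```

```text
[ 0.4831 -0.2634  0.0933] 15.875 [-3.29  0.54  7.87]
scene before 161 0.0925
   deck 0.0509
scene now 118 0.0827
   deck 0.0508
wrist before 1302 0.0918
   deck 0.0498
wrist now 2416 0.0819
   deck 0.0497
capsule top 0.08900753403606673
```

View pics/fin2.png

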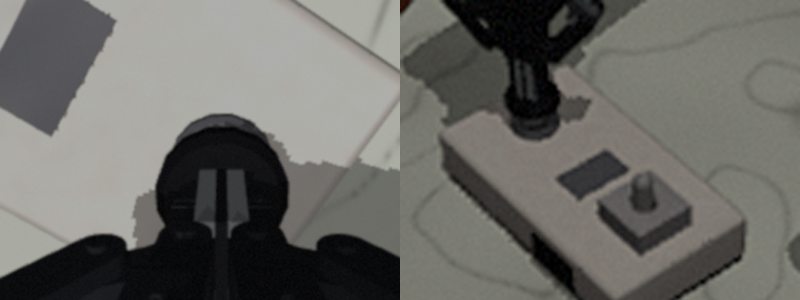

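The picture shows the fingertips holding the cap down at (222,190) and the capsule upright in the chuck at (645,190). Both cameras put the cap 9.8–9.9 mm below its rest height, at 7.9 N. Handing in.

```bash
python3 -c "
from workcell import hand_in
print(hand_in())"
```

```text
the job is handed in; nothing more can be done
None
```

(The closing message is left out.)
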